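Hang a slide rack on the rotary drip stand

ROBOT

A 7-joint arm with a two-finger parallel gripper is mounted at the origin on a cart in front of the work surface, level with it; the furniture and walls round the work are solid. World frame = base frame: x ahead of the robot, y to its left, z up, the work surface at z = 0. Lengths are in m, angles in rad, forces in N, time in s.
With the tool pointing down it reaches from about 0.35 to 0.9 m from the base axis. Payload 8.1 kg.
Tool frame: the origin (TCP) lies midway between the tips of the shut fingers; the grasp point (between the pads) lies 19 mm behind it; z points along the fingers, y is the line along which they close (so a half turn about z gives the same grasp; the last joint's range is limited). The gripper opens to 92 mm and grips with 3 to 60 N. Pads are 19 mm wide; open, the fingers measure 130 mm over their backs; the gripper's body (75 mm by 190 mm) begins 47 mm behind the grasp point.
Start: joints at [-1.363, 0.434, 0.025, 1.573, -0.012, 1.134, -0.075], TCP at [0.191, 0.595, 0.227] pointing down, gripper open.
Joint ranges: [-2.62, 2.62], [-0.44, 2.09], [-1.27, 1.32], [0.08, 2.57], [-1.32, 4.46], [0.12, 2], [-2.74, 2.74]. Speed limits (rad/s): [2.22, 2.22, 3.01, 3.01, 3.14, 3.14, 3.14].

INTERFACE

Orientations are given as a rotation vector (axis times angle).
In Python, from cell import arm gives the robot as it stands.
- The arm moves only by the tool carry_out, never from a script. Its arguments are lists of equal length, an entry for each row: "claw": the finger opening in cm, from 0 to 9.18; "delta_pos": the shift along the tool's x, y, z in cm, a list of three; "angular": the turn, a rotation vector about the tool's x, y, z in rad, a list of three. In form: {"claw": [claw, ...], "delta_pos": [[dx, dy, dz], ...], "angular": [[ax, ay, az], ...]}. A call has 1 to 20 rows; each row shifts and turns the commanded pose from where the row before left it, along the tool's axes as they then stand; what a row does not reach is not made up. A row lasts 1/10 s, in which the tool goes at most 50 mm and 8.59 degrees, less where a joint would pass 70% of its speed; a pose out of reach is approached as far as the arm can. A call with a gripper value outside its range is refused whole. The fingers move at their own pace and stop on an object; "force" is the grip in N (left out, the last holds). Time passes only in rows, so rows that do not move let the fingers close. It gives the time, the measured TCP pose, the force, the opening and the grip force at its end, in the units of the state.
- arm.observe(): the state, without advancing time (a new reading comes with each control period).
- arm.get_image(name): name is "scene" or "side" or "wrist"; returns a dict with "frame" (384x512x3 uint8, red, green, blue), "mtx" (3x3 intrinsics, pixels), "T" (4x4, takes a point from camera to world coordinates). Camera axes: x right, y down, z forward; pixel columns grow to the right and rows downward; lengths in m; the calibration is good to about 2 mm. A picture is of the moment at which its call begins. There is no depth.
- arm.sign_off(): hands the job in; it is judged then, once.
Trained networks look in a picture, given as the dict that the camera call returned (one of the last four; its "shot" number tells which), for a name from the list of things; names that differ only in an ending like _2 or _b are one class to them, and where a whole thing is asked for, a point or a joint stands for the part that bears it (a point fixed in the world has none). Each returns a list of dicts, best first, with "conf" (0 to 1); they miss things now and then, are a little off and sometimes report something else, mostly with a low value. They report only what shows in the picture. A call takes as long as a camera call.
- arm.look_for(label, picture): "centre" ([column, row] as shares, 0 to 1, of the picture: columns of its width, rows of its height, amid what is visible of it).
- arm.trace(label, picture): "region" (384x512 bool, what is visible of it) and "centre" ([column, row] as shares, 0 to 1, of the picture: columns of its width, rows of its height, amid what is visible of it).
- arm.place_of(label, picture): "centre" ([column, row] as shares, 0 to 1, of the picture: columns of its width, rows of its height: a listed point, or the origin of a listed thing).
The state is a dict: "clock": time; "joints": joint angles; "dq": joint speeds; "joint_efforts": joint torques, N m; "position": TCP position; "ee_rot": TCP orientation; "force": force on the tool from outside, world axes, zero at the start; "ft_torque": the same for the moment, N m; "width": opening from 0.0 (shut) to 1.0 (fully open); "gripper_force": force on a finger pad.
Only numpy, scipy, OpenCV 4.12 (cv2) and the standard library are available. Lean on these libraries where they do the work, as an engineer would, in place of code of your own. Each camera call takes 0.05 s, during which the arm holds its last target. There are 200 camera calls.

TASK

Turn the rotary drip stand by its crank until its one empty hook points straight at the middle of the opening in the splash screen, as marked by the small pointer on the tray rim. Then pick up the slide rack that stands on the bench and hang it by its crossbar on that hook, so that it hangs upright and still, and let go, leaving the hook facing the opening. Do not tip the rack over on the way, and leave the jar, the dropper bottle and the slide carton where they are.

Things in the scene. Friction and masses are not known exactly. Their poses are not given: they have to be found in the camera images.
- stand: fixed rotary drip stand: round grey tray, 240 mm across, on low feet, its rim 20 mm above the bench, with a clear splash screen round it (inner radius 114, top 118 mm above the bench) that leaves an opening 120 degrees wide. Origin: on the axis of rotation at bench height; z up. Its -x axis points out through the middle of the opening, which faces the robot at yaw 0 (varies by 0.3 rad)
- carousel (a joint): angle of the carousel on the stand (rad), positive counter-clockwise from above; 0 or 6.283 = the empty hook points to the middle of the opening. Turns either way without a stop, takes about 2 N at the crank, stays where left. Four hooks at 90 degrees; three hold racks that are clipped on for good, one is empty. Grey disc on top, 90 mm across, 194 mm above the bench
- crank_grip (a point): crank handle on the top disc: upright dark round sleeve, 14 mm diameter, from 196 to 234 mm above the bench, spinning freely on its pin, 34 mm from the carousel's axis, on the far side of it from the empty hook. The point lies on the sleeve's axis, 214 mm above the bench. Pinch it from above and carry it round the axis; the hand need not turn with it
- empty_hook (a point): seat of the empty hook: where the middle of a hung rack's crossbar (its axis) lies, 84 mm from the carousel's axis, 128 mm above the bench. Frame turns with the carousel; -x points outward along the hook. Hook of 8 mm round steel: its underside at the seat is 11 mm below this point; inward of the seat it rises, top 9 mm above this point
- hook_tip (a point): topmost point of the empty hook's upturned outer end, 96 mm from the carousel's axis, 11 mm above the seat point; the steel reaches out to 100 mm. The crossbar comes in from outside, its axis at least 14 mm above the seat point, over this tip and with the rack's body below the hook, and is then lowered into the seat
- load_mark (a point): fixed point of the stand where the empty hook's seat lies when the hook points exactly to the middle of the opening: 84 mm from the axis, 128 mm above the bench. A small dark pointer on the tray rim, 16 x 6 mm, lies in the same direction
- slide_rack: loose steel slide rack, about 0.14 kg, 136 mm tall, standing on the bench. Origin: centre of its underside; z up. Body 30 (x) by 84 (y) by 34 mm high with glass slides; two wires rise from its ends to a crossbar along y, 6 mm thick, 60 mm long; between body and crossbar a window 46 mm high that the hook enters along x. Half a turn makes no difference. It hangs with the crossbar square to the hook
- rack_bar (a point): middle of the rack's crossbar, on its axis, 83 mm above the rack's underside
- rack_grip (a point): middle of the rack's grey grip tab, 35 mm above the crossbar's axis, 118 mm above the rack's underside. Tab: 22 mm along the rack's x, 10 mm along its y (the width to grip), 36 mm high, on a 6 mm round neck 14 mm high
- jar: bystander: loose white staining jar, 57 mm across, 99 mm tall; origin at the centre of its underside. Jar and rack stand one on each side of the stand, either way round
- oil_bottle: bystander: loose small dropper bottle, 25 mm across, 80 mm tall; origin at the centre of its underside
- slide_carton: bystander: loose small carton, 87 x 34 x 26 mm; origin at the centre of its underside

How it is judged:
By the outcome, as a careful person would: the job done as asked, in the order asked, and still so for the second after the job is handed in, with the robot touching nothing.
It also fails if it takes over 59 s, if anything falls off the work surface, if the arm or the gripper's body presses on something with over 40 N, if the wrist force passes 120 N, or if a joint passes its speed limit or range.

## Working session

There is one attempt and no reset: what is moved stays moved. The work goes in short steps, Python scripts to look and compute and a tool call to move; the robot and the scene stay as the last step left them, time stands still between calls to the robot, and variables do not carry over. Pictures are saved under pics/ and viewed, at most 13 in all, crops included, and the job is handed in when it is done.

Besides the shell and the picture viewer there is one more tool, called after ">>>" as name(argument=value, ...), one argument or row to a line, values as JSON. carry_out: Moves the arm, as the interface text tells. Its arguments: {"type":"object","properties":{"claw":{"type":"array","items":{"type":"number"}},"delta_pos":{"type":"array","items":{"type":"array","items":{"type":"number"}}},"angular":{"type":"array","items":{"type":"array","items":{"type":"number"}}},"force":{"type":"number"}},"required":["claw","delta_pos","angular"]}

```bash
mkdir -p pics; cat > h.py <<'E'
import numpy as np, cv2
from cell import arm
from scipy.spatial.transform import Rotation as R
def ray(p,c):
    u=np.array([c[0]*512,c[1]*384,1.]);d=p['T'][:3,:3]@np.linalg.solve(p['mtx'],u);return p['T'][:3,3],d
def at_z(p,c,z):
    o,d=ray(p,c);return o+d*(z-o[2])/d[2]
def tri(rs):
    A=np.zeros((3,3));b=np.zeros(3)
    for o,d in rs:
        d=d/np.linalg.norm(d);M=np.eye(3)-np.outer(d,d);A+=M;b+=M@o
    x=np.linalg.solve(A,b)
    return x,[round(float(np.linalg.norm(np.cross(x-o,d/np.linalg.norm(d)))*1000),1) for o,d in rs]
def save(p,n): cv2.imwrite('pics/'+n,p['frame'][:,:,::-1])
def find(names,cams=('scene','side')):
    P={c:arm.get_image(c) for c in cams};out={}
    for n in names:
        rs=[]
        for c in cams:
            r=arm.place_of(n,P[c])
            if r: print(n,c,[(np.round(np.array(q['centre'])*[512,384],1).tolist(),round(q['conf'],2)) for q in r[:3]]); rs.append(ray(P[c],r[0]['centre']))
        if len(rs)>1:
            x,e=tri(rs);out[n]=x;print('  ->',x.round(4),e)
    return P,out
E
python3 - <<'E'
from h import *
np.set_printoptions(suppress=True)
s=arm.observe();print(s['position'],s['ee_rot'],s['width'],R.from_rotvec(s['ee_rot']).as_matrix().round(3))
P,o=find(['stand','crank_grip','empty_hook','hook_tip','load_mark','slide_rack','rack_bar','rack_grip','jar','oil_bottle','slide_carton'])
save(P['scene'],'a.png');save(P['side'],'b.png')
for c in P: print(c,P[c]['T'].round(3).tolist(),P[c]['mtx'].round(1).tolist())
E
```

```text
[0.19106253 0.59453121 0.2259305 ] [-0.48639405 -3.10363897  0.00253439] 1.003472547602298 [[-0.952  0.306 -0.   ]
 [ 0.306  0.952 -0.002]
 [-0.    -0.002 -1.   ]]
stand scene [([236.9, 198.5], 0.75)]
stand side [([241.2, 236.3], 0.88)]
  -> [ 0.5657  0.0438 -0.0027] [8.9, 8.9]
crank_grip scene [([226.4, 149.9], 0.66), ([290.6, 254.6], 0.21)]
crank_grip side [([230.9, 195.1], 0.65), ([246.6, 192.3], 0.64)]
  -> [0.5798 0.0868 0.2017] [25.1, 25.1]
empty_hook scene [([259.6, 183.7], 0.96), ([165.2, 158.0], 0.17)]
hook_tip scene [([261.9, 184.2], 0.68)]
hook_tip side [([245.0, 238.4], 0.46), ([235.6, 197.2], 0.37)]
  -> [0.6025 0.0289 0.0077] [47.2, 47.2]
load_mark scene [([211.6, 179.0], 0.84)]
load_mark side [([266.5, 213.2], 0.91), ([272.6, 166.9], 0.48)]
  -> [0.4808 0.067  0.1358] [2.1, 2.1]
slide_rack scene [([289.0, 273.7], 0.97)]
slide_rack side [([268.5, 191.5], 0.65)]
  -> [ 0.4998 -0.2682 -0.0081] [2.6, 2.6]
rack_bar scene [([292.6, 258.9], 0.78)]
rack_bar side [([267.8, 173.5], 0.78)]
  -> [ 0.5041 -0.2701  0.0798] [4.8, 4.8]
rack_grip scene [([291.9, 255.5], 0.85)]
rack_grip side [([274.5, 164.9], 0.71), ([244.3, 237.5], 0.49)]
  -> [ 0.4837 -0.2762  0.1227] [0.9, 0.9]
jar scene [([165.1, 156.9], 0.64)]
jar side [([254.4, 304.4], 0.77), ([245.2, 195.9], 0.49)]
  -> [0.4824 0.3549 0.0031] [5.5, 5.5]
oil_bottle scene [([313.4, 232.6], 0.65)]
oil_bottle side [([232.4, 192.2], 0.42)]
  -> [ 0.6485 -0.2207  0.0071] [1.1, 1.1]
slide_carton scene [([334.2, 318.4], 0.58)]
slide_carton side [([273.3, 168.6], 0.63)]
  -> [ 0.4958 -0.4462 -0.0026] [1.2, 1.2]
scene [[0.757, -0.501, 0.418, 0.031], [-0.653, -0.59, 0.475, -0.617], [0.009, -0.633, -0.774, 1.086], [0.0, 0.0, 0.0, 1.0]] [[410.7, 0.0, 249.9], [0.0, 410.7, 187.7], [0.0, 0.0, 1.0]]
side [[-0.992, -0.082, 0.1, 0.398], [-0.129, 0.563, -0.816, 1.241], [0.01, -0.822, -0.569, 1.05], [0.0, 0.0, 0.0, 1.0]] [[434.3, 0.0, 249.6], [0.0, 434.3, 188.8], [0.0, 0.0, 1.0]]
```

```bash
python3 - <<'E'
import cv2,numpy as np
a=cv2.imread('pics/a.png')[110:340,130:400];b=cv2.imread('pics/b.png')[130:330,170:350]
cv2.imwrite('pics/a2.png',cv2.resize(a,(702,598),interpolation=cv2.INTER_CUBIC))
cv2.imwrite('pics/b2.png',cv2.resize(b,(540,600),interpolation=cv2.INTER_CUBIC))
E
```

```text
(no output)
```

View pics/a2.png

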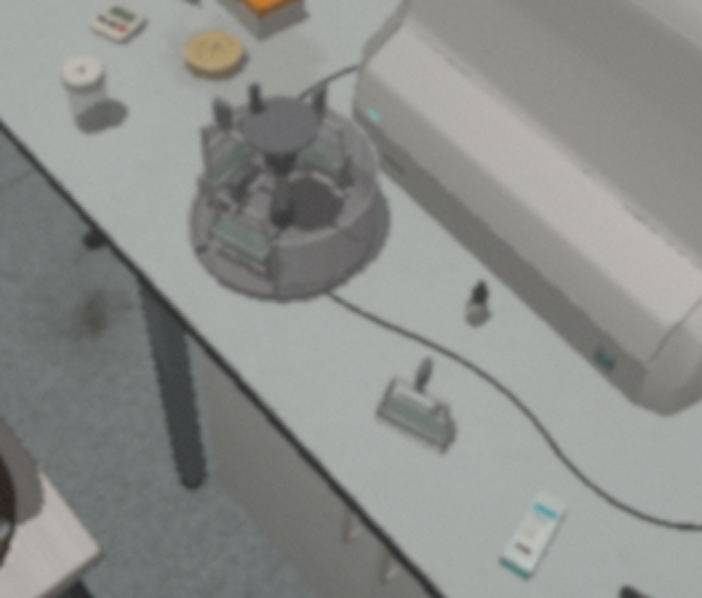

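View pics/b2.png

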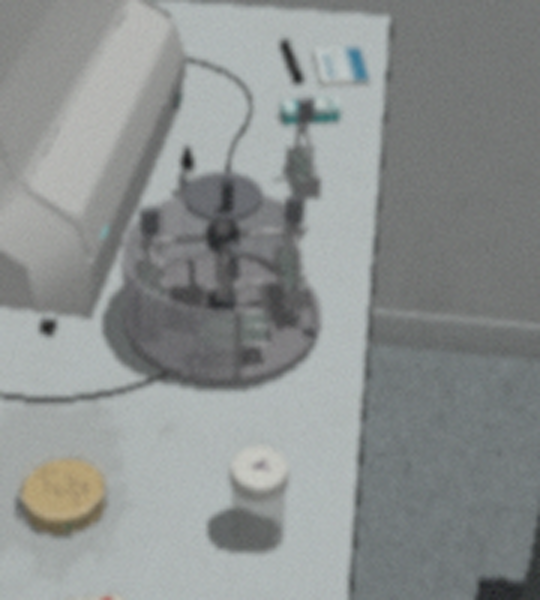

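```bash
python3 - <<'E'
from h import *
P={c:arm.get_image(c) for c in('scene','side')}
S=np.array([512,384])
print('crank',tri([ray(P['scene'],np.array([226.4,149.9])/S),ray(P['side'],np.array([246.6,192.3])/S)]))
print(at_z(P['scene'],np.array([226.4,149.9])/S,.214),at_z(P['side'],np.array([246.6,192.3])/S,.214))
# disc centre
print('disc',at_z(P['scene'],np.array([130+280/2.6,110+124/2.6])/S,.194),at_z(P['side'],np.array([170+222/3,130+197/3])/S,.194))
for c in [(222,110),(320,95),(283,205)]: print('tab',at_z(P['scene'],np.array([130+c[0]/2.6,110+c[1]/2.6])/S,.163))
for c in [(150,220),(294,212),(222,232)]: print('tab',at_z(P['side'],np.array([170+c[0]/3,130+c[1]/3])/S,.163))
print('tray',[ (n,c,[(np.round(at_z(P[c],q['centre'],z),3),round(q['conf'],2)) for q in arm.place_of(n,P[c])]) for n,z in (('stand',0),('load_mark',.128),('crank_grip',.214),('empty_hook',.128),('rack_grip',.118)) for c in P])
E
```

```text
crank (array([0.54737219, 0.07049477, 0.21732503]), [4.7, 4.7])
[0.54395481 0.07241259 0.214     ] [0.55259596 0.0623676  0.214     ]
disc [0.56110082 0.04112786 0.194     ] [0.56234301 0.055095   0.194     ]
tab [0.54115649 0.12673538 0.163     ]
tab [0.64753985 0.06983725 0.163     ]
tab [ 0.50294711 -0.03351074  0.163     ]
tab [0.64330869 0.06859771 0.163     ]
tab [0.48198008 0.0297089  0.163     ]
tab [0.5588347  0.07934999 0.163     ]
tray [('stand', 'scene', [(array([0.555, 0.044, 0.   ]), 0.85)]), ('stand', 'side', [(array([0.565, 0.047, 0.   ]), 0.93), (array([0.474, 0.359, 0.   ]), 0.5)]), ('load_mark', 'scene', [(array([0.482, 0.078, 0.128]), 0.69)]), ('load_mark', 'side', [(array([0.488, 0.057, 0.128]), 0.86)]), ('crank_grip', 'scene', [(array([0.549, 0.067, 0.214]), 0.77)]), ('crank_grip', 'side', [(array([0.556, 0.078, 0.214]), 0.6)]), ('empty_hook', 'scene', [(array([ 0.581, -0.044,  0.128]), 0.93)]), ('empty_hook', 'side', [(array([ 0.478, -0.265,  0.128]), 0.27)]), ('rack_grip', 'scene', [(array([ 0.493, -0.274,  0.118]), 0.71)]), ('rack_grip', 'side', [(array([ 0.48 , -0.252,  0.118]), 0.57)])]
```

>>> carry_out(
  claw=[9,9,9,9,9,9,9,9,9,9,9,9,9,9,9,6,5],
  delta_pos=[
    [-2.9,-2.8,-1.0],
    [-2.9,-2.8,-1.0],
    [-2.9,-2.8,-1.0],
    [-2.9,-2.8,-1.0],
    [-2.9,-2.8,-1.0],
    [-2.9,-2.8,-1.0],
    [-2.9,-2.8,-1.0],
    [-2.9,-2.8,-1.0],
    [-2.9,-2.8,-1.0],
    [-2.9,-2.8,-1.0],
    [-2.9,-2.8,-1.0],
    [-2.9,-2.8,-1.0],
    [-2.9,-2.8,-1.0],
    [-2.9,-2.8,-1.0],
    [-2.9,-2.8,-1.0],
    [0,0,0],
    [0,0,0],
  ],
  angular=[
    [0,0,0],
    [0,0,0],
    [0,0,0],
    [0,0,0],
    [0,0,0],
    [0,0,0],
    [0,0,0],
    [0,0,0],
    [0,0,0],
    [0,0,0],
    [0,0,0],
    [0,0,0],
    [0,0,0],
    [0,0,0],
    [0,0,0],
    [0,0,0],
    [0,0,0],
  ],
  force=20,
)

```text
clock: 3.5
position: [0.477, 0.0616, 0.3769]
ee_rot: [0.49, 3.103, 0.001]
force: [-0.2, 0.3, -1.3]
width: 0.855
gripper_force: 0.0
```

```bash
python3 - <<'E'
from h import *
s=arm.observe();print(s['position'],s['ee_rot'],s['clock'])
p=arm.get_image('wrist');save(p,'c.png');print(p['T'].round(3).tolist())
for n,z in (('stand',0),('carousel',0.19),('load_mark',.128),('crank_grip',.214),('empty_hook',.128),('hook_tip',.139),('rack_grip',.118)):
  print(n,[(np.round(np.array(q['centre'])*[512,384]),at_z(p,q['centre'],z).round(3),round(q['conf'],2)) for q in arm.place_of(n,p)])
E
```

```text
[0.47703733 0.06156477 0.37685171] [4.89823948e-01 3.10284339e+00 6.55632977e-04] 3.5
[[0.309, 0.918, 0.248, 0.41], [0.951, -0.298, -0.081, 0.083], [-0.0, 0.261, -0.965, 0.535], [0.0, 0.0, 0.0, 1.0]]
stand [(array([264., 196.]), array([0.563, 0.053, 0.   ]), 0.63)]Traceback (most recent call last):
  File "<stdin>", line 5, in <module>
ValueError: it knows: crank_grip, empty_hook, hook_tip, jar, load_mark, oil_bottle, rack_bar, rack_grip, slide_carton, slide_rack, stand
```

View pics/c.png

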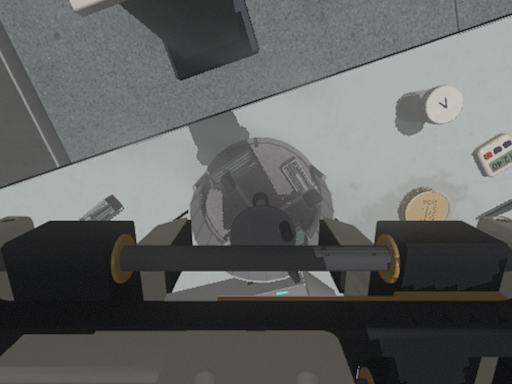

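>>> carry_out(
  claw=[5,5,5,5],
  delta_pos=[
    [-3,0,0],
    [-3,0,0],
    [-3,0,0],
    [0,0,0],
  ],
  angular=[
    [0,0,0],
    [0,0,0],
    [0,0,0],
    [0,0,0],
  ],
)

```text
clock: 4.0
position: [0.5643, 0.0351, 0.3754]
ee_rot: [-0.485, -3.103, 0.003]
force: [0.5, -1.3, -0.5]
width: 0.549
gripper_force: 0.0
```

```bash
cat >> h.py <<'E'
def wr(n,names):
    s=arm.observe();print(np.round(s['position'],4),np.round(s['ee_rot'],3),s['clock'])
    p=arm.get_image('wrist')
    if n: save(p,n)
    Z=dict(stand=0,load_mark=.128,crank_grip=.214,empty_hook=.128,hook_tip=.139,rack_grip=.118,rack_bar=.083,slide_rack=0)
    for n in names: print(n,[(np.round(np.array(q['centre'])*[512,384]),at_z(p,q['centre'],Z[n]).round(4),round(q['conf'],2)) for q in arm.place_of(n,p)])
    return p
E
python3 - <<'E'
from h import *
p=wr('d.png',['stand','load_mark','crank_grip','empty_hook','hook_tip','rack_grip','rack_bar','slide_rack'])
print(p['mtx'],p['T'].round(3).tolist())
cv2.imwrite('pics/d2.png',cv2.resize(p['frame'][70:250,140:380,::-1],(800,600),interpolation=cv2.INTER_CUBIC))
E
```

```text
[0.5643 0.0351 0.3754] [-4.850e-01 -3.103e+00  3.000e-03] 4.0
stand []
load_mark [(array([254., 103.]), array([0.4803, 0.0609, 0.128 ]), 0.84)]
crank_grip [(array([290., 158.]), array([0.5537, 0.0809, 0.214 ]), 0.59)]
empty_hook [(array([219., 196.]), array([ 0.5927, -0.0324,  0.128 ]), 0.58)]
hook_tip [(array([208., 199.]), array([ 0.5898, -0.047 ,  0.139 ]), 0.68), (array([ 17., 197.]), array([ 0.4996, -0.3173,  0.139 ]), 0.57)]
rack_grip [(array([ 48., 183.]), array([ 0.4938, -0.2791,  0.118 ]), 0.74)]
rack_bar [(array([ 66., 179.]), array([ 0.4964, -0.2763,  0.083 ]), 0.87)]
slide_rack [(array([ 96., 166.]), array([ 0.4915, -0.2699,  0.    ]), 0.82)]
[[275.89378631   0.         254.9375235 ]
 [  0.         275.89378631 191.01907215]
 [  0.           0.           1.        ]] [[0.306, 0.919, 0.247, 0.498], [0.952, -0.295, -0.082, 0.057], [-0.002, 0.26, -0.966, 0.534], [0.0, 0.0, 0.0, 1.0]]
```

View pics/d2.png

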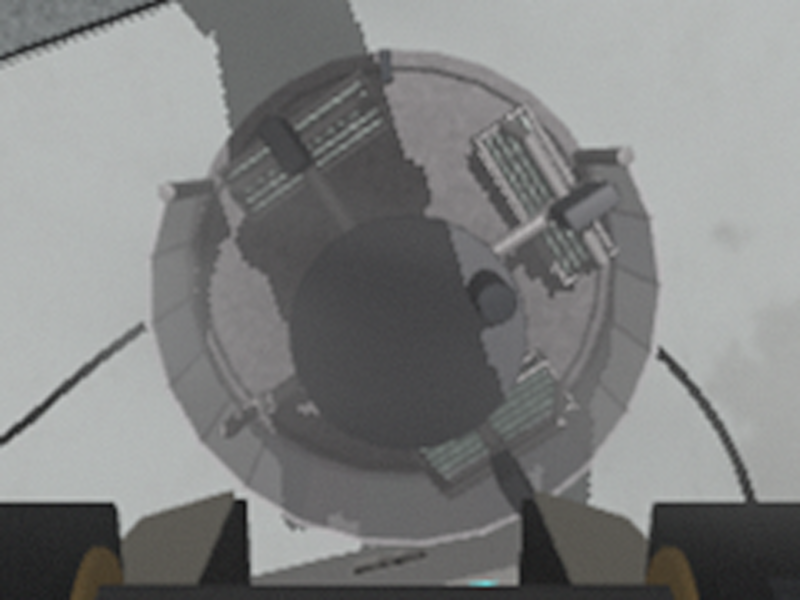

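```bash
cat > m.py <<'E'
from h import *
def crop_at(p,u,v,z): return at_z(p,np.array([(140+u*.3)/512,(70+v*.3)/384]),z)
E
python3 - <<'E'
from m import *
p=arm.get_image('wrist')
A=crop_at(p,408.5,332,.194);print('disc',A)
for n,u,v,z in (('pointer',385,66,.02),('crank',497,300,.234),('crankbase',485,297,.196),('hooktip',232,430,.139),('postL',167,190,.118),('postR',625,155,.118)):
    q=crop_at(p,u,v,z);d=q-A;print(n,q.round(4),'r',np.hypot(d[0],d[1]).round(4),'ang',np.degrees(np.arctan2(d[1],d[0])).round(1))
# disc edge fit: points on disc edge in crop
E=np.array([crop_at(p,u,v,.194)[:2] for u,v in((290,340),(400,216),(527,300),(330,430),(300,290),(345,232))])
M=np.c_[2*E,np.ones(len(E))];x=np.linalg.lstsq(M,(E**2).sum(1),rcond=None)[0];print('fit',x[:2],np.sqrt(x[2]+x[:2]@x[:2]))
T=np.array([crop_at(p,u,v,.02)[:2] for u,v in((152,280),(658,285),(405,50),(600,430),(210,430),(240,120),(570,120),(390,544))])
M=np.c_[2*T,np.ones(len(T))];x=np.linalg.lstsq(M,(T**2).sum(1),rcond=None)[0];print('tray',x[:2],np.sqrt(x[2]+x[:2]@x[:2]))
E
```

```text
disc [0.55972804 0.04609173 0.194     ]
pointer [0.4527 0.0715 0.02  ] r 0.11 ang 166.6
crank [0.5509 0.0783 0.234 ] r 0.0334 ang 105.3
crankbase [0.5555 0.0771 0.196 ] r 0.0313 ang 97.8
hooktip [ 0.5885 -0.0446  0.139 ] r 0.0951 ang -72.4
postL [ 0.4805 -0.0389  0.118 ] r 0.1162 ang -133.0
postR [0.528  0.1576 0.118 ] r 0.1159 ang 105.9
fit [0.56312197 0.04591791] 0.04627021252749493
tray [0.58101708 0.04210353] 0.138378459373936
```

>>> carry_out(
  claw=[5,5,5,5,5,5,5,5,5,5,5],
  delta_pos=[
    [0.87,1.23,1],
    [0.87,1.23,1],
    [0.88,1.22,1],
    [0,0,2.3],
    [0,0,2.3],
    [0,0,2.3],
    [0,0,2.3],
    [0,0,2.3],
    [0,0,1.4],
    [0,0,1.2],
    [0,0,0],
  ],
  angular=[
    [0,0,0],
    [0,0,0],
    [0,0,0],
    [0,0,0],
    [0,0,0],
    [0,0,0],
    [0,0,0],
    [0,0,0],
    [0,0,0],
    [0,0,0],
    [0,0,0],
  ],
)

```text
clock: 5.6
position: [0.5474, 0.0785, 0.2038]
ee_rot: [-0.484, -3.101, 0.002]
force: [0.3, -0.8, -1.4]
width: 0.548
gripper_force: 0.0
```

>>> carry_out(
  claw=[2,0.8,0.8,0.8,0.8,0.8],
  delta_pos=[
    [0,0,0],
    [0,0,0],
    [0,0,0],
    [0,0,0],
    [0,0,0],
    [0,0,0],
  ],
  angular=[
    [0,0,0],
    [0,0,0],
    [0,0,0],
    [0,0,0],
    [0,0,0],
    [0,0,0],
  ],
  force=12,
)

```text
clock: 6.2
position: [0.549, 0.0782, 0.2061]
ee_rot: [0.486, 3.103, 0.002]
force: [0.0, 2.7, 2.8]
width: 0.148
gripper_force: 12.0
```

```bash
python3 - <<'E'
from h import *
s=arm.observe();print(s['position'],s['ee_rot'],s['width'],s['gripper_force'],s['force'])
c=np.array([.560,.0455]);p0=s['position'][:2];M=R.from_rotvec(s['ee_rot']).as_matrix()
d=p0-c;a=np.arctan2(d[1],d[0]);print(np.hypot(*d),np.degrees(a))
# arc deltas, N steps to -13.5deg at r .034
N=16;ang=np.linspace(np.radians(107),np.radians(-13.5),N+1)
pts=c+.034*np.c_[np.cos(ang),np.sin(ang)]
D=np.diff(pts,axis=0);print((np.c_[D,np.zeros(N)]@M*100).round(2).tolist())
E
```

```text
[0.54903269 0.07823497 0.20609954] [4.85647879e-01 3.10334426e+00 1.50735326e-03] 0.1477405633197168 11.99997827410698 [0.03501925 2.71029201 2.76582502]
0.034523331321743504 108.52257519727199
[[-0.38, 0.23, 0.0], [-0.41, 0.18, 0.0], [-0.43, 0.12, 0.0], [-0.44, 0.07, 0.0], [-0.45, 0.01, 0.0], [-0.44, -0.05, 0.0], [-0.43, -0.11, 0.0], [-0.41, -0.17, -0.0], [-0.39, -0.22, -0.0], [-0.36, -0.27, -0.0], [-0.32, -0.31, -0.0], [-0.28, -0.35, -0.0], [-0.23, -0.38, -0.0], [-0.18, -0.41, -0.0], [-0.12, -0.43, -0.0], [-0.06, -0.44, -0.0]]
```

>>> carry_out(
  claw=[0.8,0.8,0.8,0.8,0.8,0.8,0.8,0.8,0.8,0.8,0.8,0.8,0.8,0.8,0.8,0.8,0.8,0.8],
  delta_pos=[
    [-0.38,0.23,0],
    [-0.41,0.18,0],
    [-0.43,0.12,0],
    [-0.44,0.07,0],
    [-0.45,0.01,0],
    [-0.44,-0.05,0],
    [-0.43,-0.11,0],
    [-0.41,-0.17,0],
    [-0.39,-0.22,0],
    [-0.36,-0.27,0],
    [-0.32,-0.31,0],
    [-0.28,-0.35,0],
    [-0.23,-0.38,0],
    [-0.18,-0.41,0],
    [-0.12,-0.43,0],
    [-0.06,-0.44,0],
    [0,0,0],
    [0,0,0],
  ],
  angular=[
    [0,0,0],
    [0,0,0],
    [0,0,0],
    [0,0,0],
    [0,0,0],
    [0,0,0],
    [0,0,0],
    [0,0,0],
    [0,0,0],
    [0,0,0],
    [0,0,0],
    [0,0,0],
    [0,0,0],
    [0,0,0],
    [0,0,0],
    [0,0,0],
    [0,0,0],
    [0,0,0],
  ],
)

```text
clock: 8.0
position: [0.5916, 0.0364, 0.206]
ee_rot: [-0.488, -3.103, 0.001]
force: [-4.8, 0.2, 7.8]
width: 0.148
gripper_force: 12.0
```

```bash
python3 - <<'E'
from h import *
p=wr('e.png',['load_mark','empty_hook','hook_tip'])
d=arm.observe()['position'][:2]-[.56,.0455];print(np.hypot(*d),np.degrees(np.arctan2(d[1],d[0])))
E
```

```text
[0.5916 0.0364 0.206 ] [-4.880e-01 -3.103e+00  1.000e-03] 8.0
load_mark [(array([244.,  57.]), array([0.4793, 0.064 , 0.128 ]), 0.66)]
empty_hook [(array([254.,  57.]), array([0.4817, 0.0709, 0.128 ]), 0.62)]
hook_tip [(array([250.,  36.]), array([0.4698, 0.0719, 0.139 ]), 0.66)]
0.032912518943230336 -16.109144074971763
```

View pics/e.png

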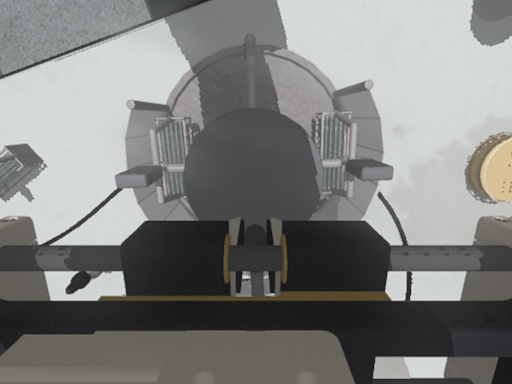

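```bash
python3 - <<'E'
from h import *
p=arm.get_image('wrist');S=np.array([512,384])
A=np.array([.560,.0455])
def go(n,u,v,z):
    q=at_z(p,np.array([u,v])/S,z)[:2];d=q-A;print(n,q.round(4),np.hypot(*d).round(4),np.degrees(np.arctan2(d[1],d[0])).round(2));return q
go('tip',250,38,.139);L=go('pL',131,105,.118);Rr=go('pR',369,86,.118);go('hookroot',251,100,.137)
E=[at_z(p,np.array(c)/S,.194)[:2] for c in((184,170),(320,170),(252,108),(205,125),(300,125))]
E=np.array(E);x=np.linalg.lstsq(np.c_[2*E,np.ones(5)],(E**2).sum(1),rcond=None)[0];print(x[:2],np.sqrt(x[2]+x[:2]@x[:2]))
d=Rr-L;print('opening normal',np.degrees(np.arctan2(d[0]*-1,d[1])) , np.degrees(np.arctan2(d[1],d[0]))+90)
# pointer: enlarge near rim
cv2.imwrite('pics/f.png',cv2.resize(p['frame'][20:120,190:310,::-1],(720,600),interpolation=cv2.INTER_CUBIC))
E
```

```text
tip [0.4708 0.0717] 0.0929 163.6
pL [ 0.4835 -0.0397] 0.1145 -131.92
pR [0.5309 0.1566] 0.1148 104.67
hookroot [0.5122 0.0589] 0.0497 164.29
[0.56034222 0.04490439] 0.04303054905050419
opening normal -13.583538290296577 166.4164617097034
```

View pics/f.png

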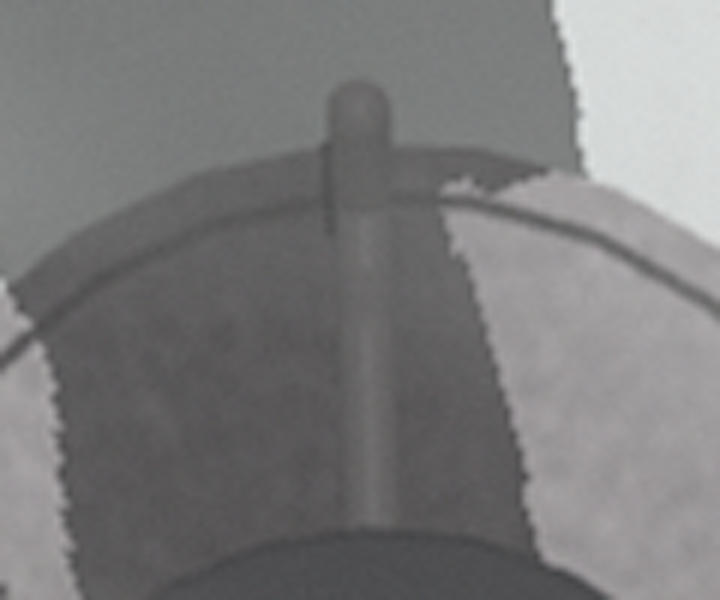

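>>> carry_out(
  claw=[0.8,0.8,0.8],
  delta_pos=[
    [0,0.15,0],
    [0,0.1,0],
    [0,0,0],
  ],
  angular=[
    [0,0,0],
    [0,0,0],
    [0,0,0],
  ],
)

```text
clock: 8.55
position: [0.5923, 0.0391, 0.206]
ee_rot: [-0.487, -3.103, 0.001]
force: [-5.3, 0.3, 8.5]
width: 0.146
gripper_force: 12.0
```

```bash
python3 - <<'E'
from h import *
s=arm.observe();d=s['position'][:2]-[.56,.0455];print(s['position'],s['force'],np.hypot(*d),np.degrees(np.arctan2(d[1],d[0])))
E
```

```text
[0.59232867 0.03906653 0.20604086] [-5.332653    0.29116895  8.46254926] 0.03296259345528005 -11.254948110919656
```

>>> carry_out(
  claw=[0.8,0.8,0.8],
  delta_pos=[
    [0,-0.1,0],
    [0,0,0],
    [0,0,0],
  ],
  angular=[
    [0,0,0],
    [0,0,0],
    [0,0,0],
  ],
)

```text
clock: 8.85
position: [0.5922, 0.0387, 0.206]
ee_rot: [-0.486, -3.103, -0.0]
force: [-4.0, 1.6, 6.1]
width: 0.147
gripper_force: 12.0
```

>>> carry_out(
  claw=[2,3,4,4,4,4,4,4,4,4,4,4],
  delta_pos=[
    [0,0,0],
    [0,0,0],
    [0,0,0],
    [0,0,-1.5],
    [0,0,-2.5],
    [0,0,-2.5],
    [0,0,-2.5],
    [0,0,-2.5],
    [0,0,-2.5],
    [0,0,-1.5],
    [0,0,0],
    [0,0,0],
  ],
  angular=[
    [0,0,0],
    [0,0,0],
    [0,0,0],
    [0,0,0],
    [0,0,0],
    [0,0,0],
    [0,0,0],
    [0,0,0],
    [0,0,0],
    [0,0,0],
    [0,0,0],
    [0,0,0],
  ],
)

```text
clock: 10.05
position: [0.5922, 0.0386, 0.36]
ee_rot: [-0.487, -3.103, 0.0]
force: [-0.3, -0.0, 0.2]
width: 0.437
gripper_force: 0.0
```

```bash
python3 - <<'E'
from h import *
p=wr('g.png',['load_mark','empty_hook','hook_tip','crank_grip','rack_grip','rack_bar','slide_rack'])
cv2.imwrite('pics/g2.png',cv2.resize(p['frame'][60:210,160:360,::-1],(800,600),interpolation=cv2.INTER_CUBIC))
E
```

```text
[0.5922 0.0386 0.36  ] [-0.487 -3.103  0.   ] 10.05
load_mark [(array([246.,  83.]), array([0.4812, 0.0623, 0.128 ]), 0.84), (array([143., 220.]), array([ 0.6174, -0.1468,  0.128 ]), 0.43)]
empty_hook [(array([247.,  84.]), array([0.4828, 0.0623, 0.128 ]), 0.67)]
hook_tip [(array([243.,  70.]), array([0.4659, 0.0634, 0.139 ]), 0.98)]
crank_grip [(array([258., 186.]), array([0.5989, 0.0406, 0.214 ]), 0.96)]
rack_grip [(array([ 30., 166.]), array([ 0.4914, -0.2764,  0.118 ]), 0.82)]
rack_bar []
slide_rack [(array([ 81., 152.]), array([ 0.4868, -0.2694,  0.    ]), 0.77)]
```

View pics/g2.png

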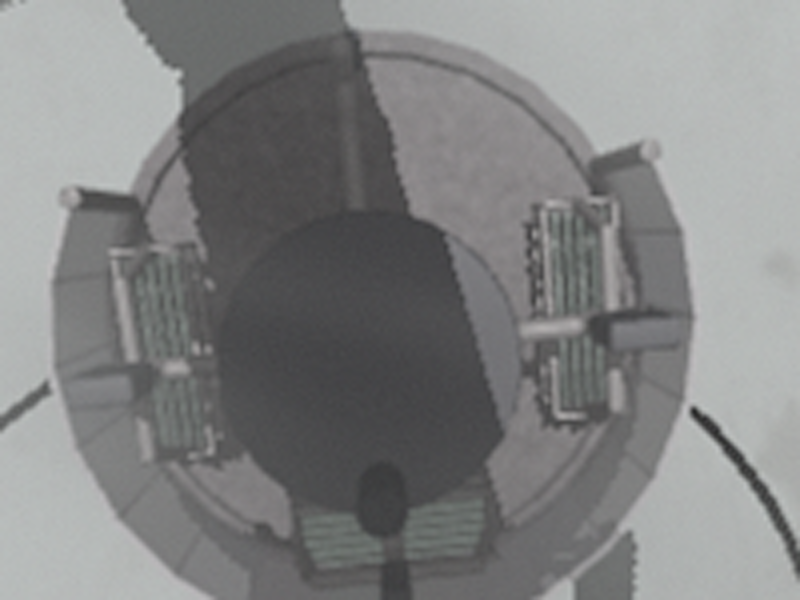

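```bash
python3 - <<'E'
from h import *
p=arm.get_image('wrist');S=np.array([512,384])
def W(u,v,z): return at_z(p,np.array([160+u/4,60+v/4])/S,z)[:2]
E=np.array([W(*c,.194) for c in((219,350),(521,350),(360,210),(250,270),(480,262),(235,420))])
x=np.linalg.lstsq(np.c_[2*E,np.ones(6)],(E**2).sum(1),rcond=None)[0];A=x[:2];print(A,np.sqrt(x[2]+A@A))
L=W(70,197,.118);Q=W(650,150,.118)
for B in (A,np.array([.56,.0455])):
  for n,q in(('L',L),('R',Q),('tip',W(344,42,.139)),('root',W(354,200,.137)),('crank',W(381,474,.234))):
    d=q-B;print(n,q.round(4),np.hypot(*d).round(4),np.degrees(np.arctan2(d[1],d[0])).round(2))
d=Q-L;print(np.degrees(np.arctan2(d[1],d[0]))+90)
h=W(344,42,.139)-W(354,200,.137);print('hook dir',np.degrees(np.arctan2(h[1],h[0])))
h=W(344,42,.139)-W(381,474,.234);print('tip-crank dir',np.degrees(np.arctan2(h[1],h[0])))
# tab-to-tab line z .181 top
a,b=W(130,388,.163),W(610,330,.163);d=b-a;print('tabs',np.degrees(np.arctan2(d[1],d[0]))+90)
E
```

```text
[0.56217874 0.04544244] 0.04384177530629361
L [ 0.4831 -0.0395] 0.1161 -132.97
R [0.5299 0.1566] 0.1157 106.19
tip [0.4681 0.0667] 0.0965 167.25
root [0.5149 0.0546] 0.0482 168.99
crank [0.5857 0.0412] 0.0239 -10.13
L [ 0.4831 -0.0395] 0.1146 -132.15
R [0.5299 0.1566] 0.1151 105.15
tip [0.4681 0.0667] 0.0944 166.99
root [0.5149 0.0546] 0.046 168.55
crank [0.5857 0.0412] 0.0261 -9.42
166.55764174539456
hook dir 165.5155217531083
tip-crank dir 167.77099290432426
tabs 169.00478860620012
```

```bash
python3 - <<'E'
from h import *
p=arm.get_image('wrist')
def proj(X):
    q=np.linalg.inv(p['T'])@np.r_[X,1];u=p['mtx']@(q[:3]/q[2]);return ((u[:2]-[160,60])*4).round(1)
print('pointer',proj([.4527,.0715,.02]))
for B in ([.56,.0455],[.562,.0455]):
  for a in (165.5,166.5,167.5,168.5):
    c=np.array([np.cos(np.radians(a)),np.sin(np.radians(a))]);P=lambda r,z:proj(np.r_[B+r*c,z])
    print(a,'tip',P(.096,.139),'mid',P(.07,.133),'root',P(.05,.137),'crank',P(-.034,.234))
f=p['frame'][60:210,160:360].astype(int).mean(2)
for r in (9,11,13,16,20,25,30,35,40,45): print(r*4,f[r,78:98].round().astype(int))
E
```

```text
pointer [352.3  46.2]
165.5 tip [351.2  35.6] mid [356.9 123.7] root [360.5 186.6] crank [374.  503.5]
166.5 tip [346.  36.] mid [353.2 124. ] root [357.8 186.8] crank [376.2 503.3]
167.5 tip [340.8  36.5] mid [349.5 124.3] root [355.2 187. ] crank [378.4 503.2]
168.5 tip [335.5  37.1] mid [345.8 124.7] root [352.6 187.3] crank [380.6 502.9]
165.5 tip [353.2  42.1] mid [358.8 129.8] root [362.4 192.6] crank [376.3 510.4]
166.5 tip [348.   42.5] mid [355.1 130.1] root [359.7 192.8] crank [378.5 510.3]
167.5 tip [342.7  42.9] mid [351.4 130.4] root [357.1 193. ] crank [380.7 510.1]
168.5 tip [337.5  43.5] mid [347.7 130.8] root [354.5 193.3] crank [382.9 509.9]
36 [100  99  95  95  93  91  93  96  87  80  85 101 126 138 139 137 137 137
 137 137]
44 [ 87  88  89  87  90  97 100 101  97  88  78  77 118 139 137 136 141 143
 145 143]
52 [ 86  85  85  83  88  91  93  94  92  87  77  74  86  95 101 102 103 102
 103 107]
64 [ 79  80  82  79  84  81  83  84  86  84  77  69  79 123 142 141 142 139
 140 138]
80 [ 81  82  83  83  78  80  81  84  84  85  83  84  85  85 105 130 136 135
 139 135]
100 [ 79  82  80  81  82  84  85  90  94  92  89  83  78  77  78  76 118 140
 137 136]
120 [ 79  79  80  78  80  76  76  84  86  87  85  81  78  82  83  80  83  78
  77 115]
140 [79 79 79 78 77 79 80 86 88 92 89 86 82 78 81 78 78 77 76 74]
160 [77 75 77 80 80 76 78 80 88 92 95 87 82 76 76 78 76 79 79 76]
180 [77 78 78 82 80 75 78 79 84 90 92 91 86 78 77 80 79 79 79 77]
```

>>> carry_out(
  claw=[4,4,4,4,4,4,4,3,2,0.8,0.8,0.8],
  delta_pos=[
    [0,0,2.5],
    [0,0,2.5],
    [0,0,2.5],
    [0,0,2.5],
    [0,0,2.5],
    [0,0,1.8],
    [0,0,1.2],
    [0,0,0],
    [0,0,0],
    [0,0,0],
    [0,0,0],
    [0,0,0],
  ],
  angular=[
    [0,0,0],
    [0,0,0],
    [0,0,0],
    [0,0,0],
    [0,0,0],
    [0,0,0],
    [0,0,0],
    [0,0,0],
    [0,0,0],
    [0,0,0],
    [0,0,0],
    [0,0,0],
  ],
)

```text
clock: 11.75
position: [0.5929, 0.0386, 0.2067]
ee_rot: [0.486, 3.102, 0.001]
force: [0.2, -0.9, 3.5]
width: 0.15
gripper_force: 12.0
```

>>> carry_out(
  claw=[0.8,0.8,0.8],
  delta_pos=[
    [0,-0.1,0],
    [0,0,0],
    [0,0,0],
  ],
  angular=[
    [0,0,0],
    [0,0,0],
    [0,0,0],
  ],
)

```text
clock: 12.05
position: [0.5928, 0.0381, 0.2067]
ee_rot: [0.486, 3.102, 0.002]
force: [0.4, 1.7, 6.8]
width: 0.145
gripper_force: 12.0
```

>>> carry_out(
  claw=[0.8,0.8,0.8],
  delta_pos=[
    [0,-0.06,0],
    [0,0,0],
    [0,0,0],
  ],
  angular=[
    [0,0,0],
    [0,0,0],
    [0,0,0],
  ],
)

```text
clock: 12.35
position: [0.5927, 0.0376, 0.2067]
ee_rot: [0.485, 3.102, 0.002]
force: [0.1, 0.3, 5.3]
width: 0.148
gripper_force: 12.0
```

>>> carry_out(
  claw=[2,3,4,4,4,4,4,4,4,4,4],
  delta_pos=[
    [0,0,0],
    [0,0,0],
    [0,0,0],
    [0,0,-1.5],
    [0,0,-2.5],
    [0,0,-2.5],
    [0,0,-2.5],
    [0,0,-2.5],
    [0,0,-2.5],
    [0,0,-1.5],
    [0,0,0],
  ],
  angular=[
    [0,0,0],
    [0,0,0],
    [0,0,0],
    [0,0,0],
    [0,0,0],
    [0,0,0],
    [0,0,0],
    [0,0,0],
    [0,0,0],
    [0,0,0],
    [0,0,0],
  ],
)

```text
clock: 13.45
position: [0.5926, 0.0369, 0.3626]
ee_rot: [0.486, 3.1, 0.002]
force: [0.4, -0.1, -0.3]
width: 0.432
gripper_force: 0.0
```

```bash
cat > ang.py <<'E'
from h import *
p=arm.get_image('wrist');s=arm.observe();print(s['position'],s['clock'])
B=np.array([.562,.0455])
def proj(X):
    q=np.linalg.inv(p['T'])@np.r_[X,1];u=p['mtx']@(q[:3]/q[2]);return u[:2]
f=p['frame'].astype(int).mean(2)
for a in (165.5,166.5,167.5,168.5):
    c=np.array([np.cos(np.radians(a)),np.sin(np.radians(a))]);P=lambda r,z:proj(np.r_[B+r*c,z]).round(1)
    print(a,'tip',P(.096,.139),'mid',P(.07,.133),'root',P(.05,.137))
print('pointer',proj([.4527,.0715,.02]))
for r in range(68,112,4): print(r,f[r,238:256].round().astype(int))
E
python3 ang.py
```

```text
[0.59207657 0.03703176 0.36102967] 13.5
165.5 tip [249.2  69.3] mid [250.6  91.2] root [251.5 106.9]
166.5 tip [247.9  69.4] mid [249.6  91.3] root [250.8 106.9]
167.5 tip [246.6  69.5] mid [248.7  91.4] root [250.2 107. ]
168.5 tip [245.3  69.7] mid [247.8  91.5] root [249.5 107. ]
pointer [248.63852548  70.36457293]
68 [102 100  99  96  92  92  90  94  97  98  98  97 123 138 138 135 136 138]
72 [85 85 86 85 85 85 84 89 93 94 96 94 91 98 97 95 97 99]
76 [ 83  85  84  85  83  85  84  85  82  84  88  86  82 119 140 139 140 137]
80 [ 84  81  80  82  84  81  83  85  86  90  96  99  91  84 123 144 140 137]
84 [ 81  77  80  81  80  82  81  79  82  87  96  95  87  84  80  81  78 119]
88 [80 79 77 78 76 77 79 77 78 84 86 87 89 84 81 82 80 76]
92 [80 81 81 81 80 80 82 81 82 84 90 94 91 87 81 79 78 78]
96 [77 78 78 78 78 77 78 77 79 80 87 93 94 90 81 75 78 79]
100 [78 78 79 79 78 76 76 78 75 80 85 91 93 89 82 76 76 78]
104 [77 77 76 80 77 79 76 77 79 80 85 88 92 90 86 81 76 80]
108 [77 78 79 78 77 73 74 76 75 75 80 85 93 91 87 80 76 78]
```

>>> carry_out(
  claw=[4,4,4,4,4,4,4,4,4],
  delta_pos=[
    [-0.8,-3.8,0],
    [-0.8,-3.8,0],
    [-0.8,-3.8,0],
    [-0.8,-3.8,0],
    [-0.8,-3.8,0],
    [-0.8,-3.8,0],
    [-0.8,-3.8,0],
    [-0.8,-3.8,0],
    [0,0,0],
  ],
  angular=[
    [0,0,0],
    [0,0,0],
    [0,0,0],
    [0,0,0],
    [0,0,0],
    [0,0,0],
    [0,0,0],
    [0,0,0],
    [0,0,0],
  ],
)

```text
clock: 14.4
position: [0.5566, -0.2783, 0.3591]
ee_rot: [-0.5, -3.099, 0.005]
force: [-0.6, -0.1, 0.2]
width: 0.434
gripper_force: 0.0
```

```bash
python3 - <<'E'
from h import *
p=wr('k.png',['rack_grip','rack_bar','slide_rack'])
q=arm.place_of('rack_grip',p)
c=(np.array(q[0]['centre'])*[512,384]).astype(int) if q else np.array([256,150])
x0=int(np.clip(c[0]-80,0,352));y0=int(np.clip(c[1]-60,0,264));print(x0,y0)
cv2.imwrite('pics/k2.png',cv2.resize(p['frame'][y0:y0+120,x0:x0+160,::-1],(800,600),interpolation=cv2.INTER_CUBIC))
E
```

```text
[ 0.5566 -0.2783  0.3591] [-0.5   -3.099  0.005] 14.4
rack_grip [(array([245., 123.]), array([ 0.493 , -0.2727,  0.118 ]), 0.58), (array([301., 189.]), array([ 0.6102, -0.2245,  0.118 ]), 0.28)]
rack_bar [(array([245., 123.]), array([ 0.4941, -0.2742,  0.083 ]), 0.78)]
slide_rack [(array([247., 120.]), array([ 0.4897, -0.2728,  0.    ]), 0.59)]
164 62
```

View pics/k2.png

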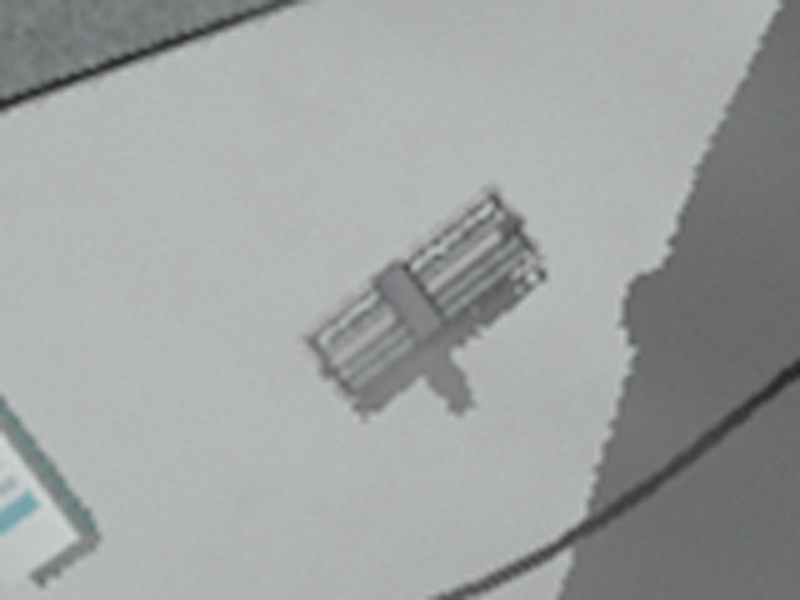

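```bash
python3 - <<'E'
from h import *
p=arm.get_image('wrist');S=np.array([512,384])
W=lambda u,v,z: at_z(p,np.array([164+u/5,62+v/5])/S,z)
a,b=W(310,338,.034),W(491,190,.034);d=(b-a)[:2];th=np.degrees(np.arctan2(d[1],d[0]));print('y dir',th,np.linalg.norm(d))
a,b=W(395,303,.083),W(500,235,.083);d2=(b-a)[:2];print('bar?',np.degrees(np.arctan2(d2[1],d2[0])))
a,b=W(412,270,.136),W(440,318,.136);d2=(b-a)[:2];print('tab x edge',np.degrees(np.arctan2(d2[1],d2[0]))+90)
a,b=W(378,285,.136),W(412,336,.136);d2=(b-a)[:2];print('tab x edge',np.degrees(np.arctan2(d2[1],d2[0]))+90)
print('tab top',W(410,302,.136))
s=arm.observe();M=R.from_rotvec(s['ee_rot']).as_matrix();print('tool y',np.degrees(np.arctan2(M[1,1],M[0,1])),s['position'],M[:,2])
m=arm.trace('slide_rack',p)[0]['region'];ys,xs=np.nonzero(m)
w=np.array([at_z(p,np.array([x+.5,y+.5])/S,.03)[:2] for x,y in zip(xs,ys)]);print(w.mean(0),cv2.minAreaRect(w.astype(np.float32)))
u,sv,vt=np.linalg.svd(w-w.mean(0),full_matrices=False);print(np.degrees(np.arctan2(vt[0,1],vt[0,0])))
E
```

```text
y dir 110.27872142789013 0.07837870682090507
bar? 104.23314179123551
tab x edge 103.07189819045712
tab x edge 106.25839816276189
tab top [ 0.49688765 -0.26229584  0.136     ]
tool y 72.31602951211124 [ 0.56018504 -0.27021329  0.36012358] [-5.92690878e-04  9.69858701e-04 -9.99999354e-01]
[ 0.49200166 -0.27519288] ((0.49325668811798096, -0.272481232881546), (0.02805531769990921, 0.08374015241861343), 18.28549575805664)
106.86888564631786
```

>>> carry_out(
  claw=[4,4,4,4,4,4,4],
  delta_pos=[
    [0,0,1.0],
    [0,0,1.0],
    [0,0,1.0],
    [0,0,1.0],
    [0,0,1.0],
    [0,0,0],
    [0,0,0],
  ],
  angular=[
    [0,0,-0.123],
    [0,0,-0.123],
    [0,0,-0.123],
    [0,0,-0.123],
    [0,0,-0.122],
    [0,0,0],
    [0,0,0],
  ],
)

```text
clock: 15.45
position: [0.5599, -0.2713, 0.311]
ee_rot: [-0.47, 3.106, 0.0]
force: [0.6, -0.2, 0.2]
width: 0.438
gripper_force: 0.0
```

```bash
cat > rk.py <<'E'
from h import *
p=wr('l.png',['rack_grip','rack_bar','slide_rack']);S=np.array([512,384])
s=arm.observe();M=R.from_rotvec(s['ee_rot']).as_matrix();print('tool y',np.degrees(np.arctan2(M[1,1],M[0,1])),s['position'],M[:,2])
for lab,z in(('slide_rack',.03),('rack_grip',.034)):
  m=arm.trace(lab,p)[0]['region'];ys,xs=np.nonzero(m);print(xs.min(),xs.max(),ys.min(),ys.max())
  w=np.array([at_z(p,np.array([x+.5,y+.5])/S,z)[:2] for x,y in zip(xs,ys)]);print(lab,w.mean(0),cv2.minAreaRect((w*1000).astype(np.float32)))
g=p['frame'];x0,y0=max(xs.min()-15,0),max(ys.min()-15,0)
c=g[y0:ys.max()+15,x0:xs.max()+15,::-1];k=min(800/c.shape[1],600/c.shape[0]);print(x0,y0,k)
cv2.imwrite('pics/l2.png',cv2.resize(c,None,fx=k*.99,fy=k*.99,interpolation=cv2.INTER_CUBIC))
E
python3 rk.py
```

```text
[ 0.5599 -0.2713  0.311 ] [-0.47   3.106  0.   ] 15.45
rack_grip [(array([267., 124.]), array([ 0.4976, -0.2746,  0.118 ]), 0.8)]
rack_bar [(array([270., 122.]), array([ 0.4938, -0.2704,  0.083 ]), 0.83), (array([166.,  92.]), array([ 0.4978, -0.4136,  0.083 ]), 0.53)]
slide_rack [(array([268., 120.]), array([ 0.4912, -0.2694,  0.    ]), 0.97)]
tool y 107.28681699031557 [ 0.56005932 -0.27177807  0.31130359] [ 8.41017951e-04 -3.15222798e-04 -9.99999597e-01]
240 295 111 131
slide_rack [ 0.49531568 -0.27240407] ((493.87701416015625, -270.6231689453125), (28.83965301513672, 85.06478118896484), 19.100719451904297)
240 295 110 131
rack_grip [ 0.49188671 -0.26720937] ((493.75091552734375, -270.79229736328125), (31.131607055664062, 83.83280944824219), 17.168258666992188)
225 95 9.411764705882353
```

View pics/l2.png

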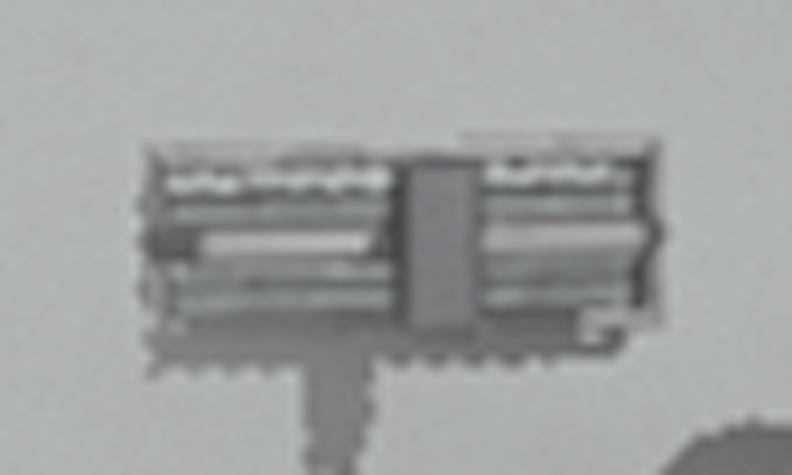

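```bash
python3 - <<'E'
from h import *
p=arm.get_image('wrist');S=np.array([512,384]);s=arm.observe()
W=lambda u,v,z: at_z(p,np.array([225+u/9.317,95+v/9.317])/S,z)
print(W(443,245,.136),W(422,241,.083),W(403,235,.034))
M=R.from_rotvec(s['ee_rot']).as_matrix();t=np.array([*((W(443,245,.136)+W(422,241,.083))/2)[:2],.105]);print(s['position'],(M.T@(t-s['position'])*100).round(2))
E
```

```text
[ 0.49231548 -0.27121835  0.136     ] [ 0.49256169 -0.27098276  0.083     ] [ 0.49251153 -0.27156668  0.034     ]
[ 0.55987027 -0.2718346   0.31099405] [ 6.42  2.08 20.6 ]
```

>>> carry_out(
  claw=[4,4,4,4,4,4,4,4,4,4,4,4],
  delta_pos=[
    [2.14,0.69,1],
    [2.14,0.69,1],
    [2.14,0.7,1],
    [0,0,2.5],
    [0,0,2.5],
    [0,0,2.5],
    [0,0,2.5],
    [0,0,2.5],
    [0,0,2.5],
    [0,0,1.7],
    [0,0,1],
    [0,0,0],
  ],
  angular=[
    [0,0,-0.02],
    [0,0,0],
    [0,0,0],
    [0,0,0],
    [0,0,0],
    [0,0,0],
    [0,0,0],
    [0,0,0],
    [0,0,0],
    [0,0,0],
    [0,0,0],
    [0,0,0],
  ],
)

```text
clock: 17.0
position: [0.4917, -0.2718, 0.1028]
ee_rot: [0.505, -3.099, -0.001]
force: [-1.2, 0.3, 0.7]
width: 0.435
gripper_force: 0.0
```

>>> carry_out(
  claw=[2,1.5,1,0.5,0.5,0.5,0.5],
  delta_pos=[
    [0,0,0],
    [0,0,0],
    [0,0,0],
    [0,0,0],
    [0,0,0],
    [0,0,0],
    [0,0,0],
  ],
  angular=[
    [0,0,0],
    [0,0,0],
    [0,0,0],
    [0,0,0],
    [0,0,0],
    [0,0,0],
    [0,0,0],
  ],
  force=25,
)

```text
clock: 17.7
position: [0.4924, -0.272, 0.104]
ee_rot: [-0.505, 3.1, 0.0]
force: [-0.6, 0.6, 4.7]
width: 0.105
gripper_force: 25.0
```

>>> carry_out(
  claw=[0.5,0.5,0.5,0.5,0.5,0.5,0.5,0.5,0.5,0.5],
  delta_pos=[
    [0,0,-1],
    [0,0,-1.8],
    [0,0,-2],
    [0,0,-2],
    [0,0,-2],
    [0,0,-2],
    [0,0,-2],
    [0,0,-2],
    [0,0,0],
    [0,0,0],
  ],
  angular=[
    [0,0,0],
    [0,0,0],
    [0,0,0.1],
    [0,0,0.1],
    [0,0,0.1],
    [0,0,0.1],
    [0,0,0.1],
    [0,0,0.06],
    [0,0,0],
    [0,0,0],
  ],
)

```text
clock: 18.7
position: [0.4923, -0.272, 0.2518]
ee_rot: [0.369, 3.119, 0.0]
force: [-0.1, 0.1, -1.7]
width: 0.112
gripper_force: 25.0
```

```bash
cat > tr.py <<'E'
from h import *
import sys
s=arm.observe();M=R.from_rotvec(s['ee_rot']).as_matrix();print('tool y',np.degrees(np.arctan2(M[1,1],M[0,1])),s['position'],M[:,2],s['width'],s['force'])
c=np.array([np.cos(np.radians(166.6)),np.sin(np.radians(166.6))])
r,z=map(float,sys.argv[1:]);t=np.r_[np.array([.561,.0455])+r*c,z]
print(t,(M.T@(t-s['position'])*100).round(2))
E
python3 tr.py .15 .25
```

```text
tool y 76.52210942503721 [ 0.49225653 -0.2719524   0.25181561] [ 5.13405212e-04 -2.70526936e-05 -9.99999868e-01] 0.11155419262100787 [-0.08180642  0.05456315 -1.70597973]
[0.41508362 0.08026219 0.25      ] [15.71 32.45  0.18]
```

>>> carry_out(
  claw=[0.5,0.5,0.5,0.5,0.5,0.5,0.5,0.5,0.5,0.5,0.5,0.5,0.5,0.5,0.5,0.5,0.5,0.5,0.5],
  delta_pos=[
    [0.5,1,0],
    [0.95,2,0],
    [1,2.1,0],
    [1,2.1,0],
    [1,2.1,0],
    [1,2.1,0],
    [1,2.1,0],
    [1,2.1,0],
    [1,2.1,0],
    [1,2.1,0],
    [1,2.1,0],
    [1,2.1,0],
    [1,2.1,0],
    [1,2.1,0],
    [1,2.1,0],
    [0.8,1.6,0],
    [0.46,0.55,0],
    [0,0,0],
    [0,0,0],
  ],
  angular=[
    [0,0,0],
    [0,0,0],
    [0,0,0],
    [0,0,0],
    [0,0,0],
    [0,0,0],
    [0,0,0],
    [0,0,0],
    [0,0,0],
    [0,0,0],
    [0,0,0],
    [0,0,0],
    [0,0,0],
    [0,0,0],
    [0,0,0],
    [0,0,0],
    [0,0,0],
    [0,0,0],
    [0,0,0],
  ],
)

```text
clock: 20.6
position: [0.4154, 0.0795, 0.2515]
ee_rot: [-0.371, -3.119, 0.001]
force: [-0.0, 0.6, -0.7]
width: 0.108
gripper_force: 25.0
```

```bash
python3 tr.py .15 .174; python3 - <<'E'
from h import *
P,o=find(['rack_bar','rack_grip','hook_tip','empty_hook','slide_rack'],('scene','side'))
cv2.imwrite('pics/s1.png',cv2.resize(P['scene']['frame'][100:250,130:330,::-1],(800,600),interpolation=cv2.INTER_CUBIC))
E
```

```text
tool y 76.41806021365142 [0.41542176 0.07945081 0.25145724] [-4.78064949e-04 -4.83445283e-04 -9.99999769e-01] 0.10786694506965586 [-0.02361637  0.5750088  -0.70975766]
[0.41508362 0.08026219 0.174     ] [0.05 0.08 7.75]
rack_bar side [([285.7, 195.2], 0.86)]
rack_grip scene [([186.6, 155.6], 0.51)]
rack_grip side [([290.1, 184.4], 0.61)]
  -> [0.4115 0.0795 0.2721] [1.8, 1.8]
hook_tip scene [([207.4, 180.9], 0.59)]
hook_tip side [([269.4, 212.5], 0.6)]
  -> [0.4682 0.0671 0.1388] [5.0, 5.0]
empty_hook scene [([213.6, 180.6], 0.67)]
empty_hook side [([268.8, 214.5], 0.92), ([267.7, 214.0], 0.49)]
  -> [0.4782 0.062  0.1298] [3.5, 3.5]
slide_rack scene [([194.5, 184.1], 0.82)]
slide_rack side [([285.5, 216.6], 0.72), ([288.8, 185.5], 0.24)]
  -> [0.4207 0.0801 0.1411] [3.9, 3.9]
```

>>> carry_out(
  claw=[0.5,0.5,0.5,0.5,0.5,0.5],
  delta_pos=[
    [0,0.08,1.5],
    [0,0,2],
    [0,0,2],
    [0,0,1.5],
    [0,0,0.7],
    [0,0,0],
  ],
  angular=[
    [0,0,0],
    [0,0,0],
    [0,0,0],
    [0,0,0],
    [0,0,0],
    [0,0,0],
  ],
)

```text
clock: 21.8
position: [0.4155, 0.0809, 0.1742]
ee_rot: [-0.371, -3.118, 0.001]
force: [-0.6, 0.5, -0.6]
width: 0.108
gripper_force: 25.0
```

>>> carry_out(
  claw=[0.5,0.5,0.5,0.5,0.5,0.5,0.5,0.5],
  delta_pos=[
    [-0.8,0,0],
    [-1,0,0],
    [-1,0,0],
    [-1,0,0],
    [-1,0,0],
    [-1,0,0],
    [-0.8,0,0],
    [0,0,0],
  ],
  angular=[
    [0,0,0],
    [0,0,0],
    [0,0,0],
    [0,0,0],
    [0,0,0],
    [0,0,0],
    [0,0,0],
    [0,0,0],
  ],
)

```text
clock: 22.6
position: [0.4812, 0.0651, 0.1747]
ee_rot: [0.372, 3.119, -0.0]
force: [0.1, 1.0, -2.1]
width: 0.106
gripper_force: 25.0
```

```bash
python3 tr.py .084 .149; python3 - <<'E'
from h import *
P={c:arm.get_image(c) for c in('scene','side','wrist')}
a=P['scene']['frame'][120:230,150:290,::-1];b=P['side']['frame'][150:260,200:340,::-1]
r=lambda x:cv2.resize(x,None,fx=2.85,fy=2.85,interpolation=cv2.INTER_CUBIC)
top=np.hstack([r(a),r(b)]);cv2.imwrite('pics/s2.png',top)
E
```

```text
tool y 76.38271473477252 [0.4812136  0.06512929 0.17469831] [ 5.78038682e-04 -3.40663122e-04 -9.99999775e-01] 0.10598637243795965 [ 0.12178589  0.97276098 -2.11864428]
[0.47928683 0.06496682 0.149     ] [ 0.19 -0.06  2.57]
```

View pics/s2.png

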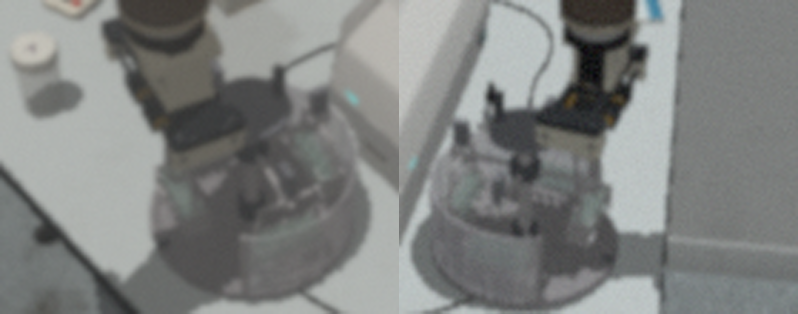

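>>> carry_out(
  claw=[0.5,0.5,0.5,0.5,0.5,0.5],
  delta_pos=[
    [0.15,-0.05,0.3],
    [0,0,0.6],
    [0,0,0.6],
    [0,0,0.4],
    [0,0,0.3],
    [0,0,0],
  ],
  angular=[
    [0,0,0],
    [0,0,0],
    [0,0,0],
    [0,0,0],
    [0,0,0],
    [0,0,0],
  ],
)

```text
clock: 23.35
position: [0.4785, 0.0653, 0.1524]
ee_rot: [-0.371, -3.119, 0.0]
force: [0.6, -0.9, -0.8]
width: 0.105
gripper_force: 25.0
```

>>> carry_out(
  claw=[0.5,0.5,0.5,0.5],
  delta_pos=[
    [0,0,0.2],
    [0,0,0.15],
    [0,0,0.1],
    [0,0,0],
  ],
  angular=[
    [0,0,0],
    [0,0,0],
    [0,0,0],
    [0,0,0],
  ],
)

```text
clock: 23.75
position: [0.4797, 0.0654, 0.1487]
ee_rot: [0.371, 3.117, 0.001]
force: [5.2, -1.0, 1.0]
width: 0.11
gripper_force: 25.0
```

>>> carry_out(
  claw=[0.5,0.5,0.5],
  delta_pos=[
    [-0.12,0,0],
    [0,0,0.05],
    [0,0,0],
  ],
  angular=[
    [0,0,0],
    [0,0,0],
    [0,0,0],
  ],
)

```text
clock: 24.05
position: [0.4801, 0.0653, 0.1483]
ee_rot: [0.371, 3.119, 0.001]
force: [1.9, -0.4, 7.7]
width: 0.104
gripper_force: 25.0
```

```bash
python3 tr.py .084 .149
```

```text
tool y 76.42418450245704 [0.48010082 0.06527283 0.14828795] [ 8.66575761e-04  5.44577418e-04 -9.99999476e-01] 0.10395164903014215 [ 1.94600066 -0.35380327  7.68877262]
[0.47928683 0.06496682 0.149     ] [ 0.07 -0.05 -0.07]
```

>>> carry_out(
  claw=[0.9,1.2,1.6,2,2.4,2.6,2.6],
  delta_pos=[
    [0,0,-0.06],
    [0,0,0],
    [0,0,0],
    [0,0,0],
    [0,0,0],
    [0,0,0],
    [0,0,0],
  ],
  angular=[
    [0,0,0],
    [0,0,0],
    [0,0,0],
    [0,0,0],
    [0,0,0],
    [0,0,0],
    [0,0,0],
  ],
)

```text
clock: 24.75
position: [0.4795, 0.0651, 0.1482]
ee_rot: [-0.371, -3.119, 0.0]
force: [-0.0, 0.3, 0.1]
width: 0.283
gripper_force: 0.0
```

>>> carry_out(
  claw=[2.6,2.6,2.6,2.6,2.6,2.6,2.6,2.6,2.6,2.6,2.6,2.6,2.6],
  delta_pos=[
    [0,0,-0.5],
    [0,0,-1],
    [0,0,-1.5],
    [0,0,-2],
    [0,0,-2],
    [0,0,-2],
    [0,0,-2.5],
    [-2,0,-2.5],
    [-2,0,-2.5],
    [-2,0,-2],
    [-2,0,-2],
    [-1,0,0],
    [0,0,0],
  ],
  angular=[
    [0,0,0],
    [0,0,0],
    [0,0,0],
    [0,0,0],
    [0,0,0],
    [0,0,0],
    [0,0,0],
    [0,0,0],
    [0,0,0],
    [0,0,0],
    [0,0,0],
    [0,0,0],
    [0,0,0],
  ],
)

```text
clock: 26.05
position: [0.5678, 0.0435, 0.3535]
ee_rot: [0.373, 3.119, -0.001]
force: [-0.5, 0.5, -1.2]
width: 0.286
gripper_force: 0.0
```

```bash
python3 - <<'E'
from h import *
p=wr('z.png',['load_mark','crank_grip','rack_bar','rack_grip','slide_rack'])
P={c:arm.get_image(c) for c in('scene','side')}
a=P['scene']['frame'][130:230,170:290,::-1]
r=lambda x,w,h:cv2.resize(x,(w,h),interpolation=cv2.INTER_CUBIC)
cv2.imwrite('pics/z2.png',np.hstack([r(p['frame'][80:240,150:360,::-1],480,366),r(a,320,266)[:366] if 0 else cv2.copyMakeBorder(r(a,320,266),0,100,0,0,cv2.BORDER_CONSTANT)]))
E
```

```text
[0.5678 0.0435 0.3535] [ 3.730e-01  3.119e+00 -1.000e-03] 26.05
load_mark [(array([256., 102.]), array([0.482 , 0.0664, 0.128 ]), 0.64)]
crank_grip [(array([255., 206.]), array([0.5949, 0.0377, 0.214 ]), 0.7)]
rack_bar [(array([256., 101.]), array([0.4796, 0.0672, 0.083 ]), 0.66)]
rack_grip [(array([253., 100.]), array([0.479, 0.063, 0.118]), 0.73), (array([255., 102.]), array([0.4818, 0.0648, 0.118 ]), 0.22)]
slide_rack [(array([251., 100.]), array([0.4707, 0.0595, 0.    ]), 0.62)]
```

View pics/z2.png

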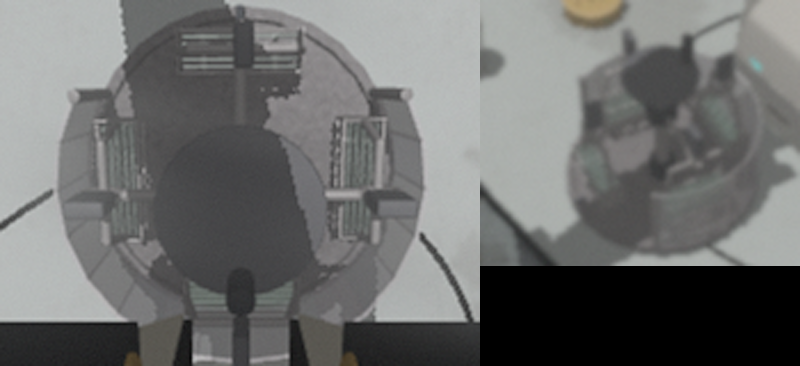

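>>> carry_out(
  claw=[2.6,2.6,2.6,2.6,2.6,2.6,2.6,2.6,2.6,2.6,2.6,2.6,2.6,2.6,2.6],
  delta_pos=[
    [0,0,0],
    [0,0,0],
    [0,0,0],
    [0,0,0],
    [0,0,0],
    [0,0,0],
    [0,0,0],
    [0,0,0],
    [0,0,0],
    [0,0,0],
    [0,0,0],
    [0,0,0],
    [0,0,0],
    [0,0,0],
    [0,0,0],
  ],
  angular=[
    [0,0,0],
    [0,0,0],
    [0,0,0],
    [0,0,0],
    [0,0,0],
    [0,0,0],
    [0,0,0],
    [0,0,0],
    [0,0,0],
    [0,0,0],
    [0,0,0],
    [0,0,0],
    [0,0,0],
    [0,0,0],
    [0,0,0],
  ],
)

```text
clock: 27.95
position: [0.5671, 0.044, 0.3533]
ee_rot: [-0.371, -3.12, -0.0]
force: [-0.1, 0.6, -0.7]
width: 0.283
gripper_force: 0.0
```

```bash
python3 -c "
from cell import arm
print(arm.sign_off())"
```

```text
the job is handed in; nothing more can be done
None
```

The slide rack hangs upright on the empty hook, which points at the tray-rim pointer to within about 1 degree by my camera measurement; the gripper is clear, I left the jar, bottle and carton alone, and the job was handed in at about 28 s, with no verdict returned.

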